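Snap the vent coupler onto the tilted nipple and hold the valve open

ROBOT

A 7-joint arm with a two-finger parallel gripper is mounted at the origin on a cart in front of the work surface, level with it; the furniture and walls round the work are solid. World frame = base frame: x ahead of the robot, y to its left, z up, the work surface at z = 0. Lengths are in m, angles in rad, forces in N, time in s.
With the tool pointing down it reaches from about 0.4 to 0.85 m from the base axis. Payload 4.4 kg.
Tool frame: the origin (TCP) lies at the very end of the fingers, on their centre line; the grasp point (between the pads) lies 19 mm behind it; x points along the fingers, y is the direction in which the jaws open and shut, and the axes are right-handed (so a half turn about x gives the same grasp; the last joint's range is limited). The gripper opens to 94 mm and grips with 3 to 60 N. Pads are 16 mm wide; open, the fingers measure 119 mm over their backs; the gripper's body (75 mm by 177 mm) begins 78 mm behind the grasp point.
Start: joints at [-0.066, 0.628, 0.038, 1.517, -0.027, 0.996, -0.02], TCP at [0.65, 0, 0.205] pointing down, gripper open.
Joint ranges: [-3.06, 3.06], [-0.37, 2.12], [-1.25, 1.32], [0.18, 2.47], [-1.1, 4.24], [0.23, 1.98], [-2.94, 2.94]. Speed limits (rad/s): [2.57, 2.57, 3.14, 3.14, 3.14, 3.14, 3.14].

INTERFACE

Orientations are given as a unit quaternion [w, x, y, z].
In Python, from station import get_obs, eyes, arm gives the robot as it stands.
- The arm moves only by the shell command python3 -m crank 'ROWS' [OPENING] [FORCE]. ROWS is JSON, a list of rows, each a list of 4 numbers: the shift along the world's x, y, z in cm, then the turn about the world's z in degrees. In form: [[x, y, z, spin], ...]. A call has 1 to 20 rows; each row shifts and turns the commanded pose from where the row before left it; what a row does not reach is not made up. A row lasts 1/12 s, in which the tool goes at most 41.7 mm and 7.16 degrees, less where a joint would pass 70% of its speed; a pose out of reach is approached as far as the arm can. A call is refused whole if a number of a shift passes 4.17 or a number of a turn 7.16, either way. A call with a gripper value outside its range is refused whole. OPENING is the finger opening in cm, from 0 to 9.4, set as the call begins (- or left out, the last holds). The fingers move at their own pace and stop on an object; FORCE is the grip in N (left out, the last holds). Time passes only in rows, so rows that do not move let the fingers close. It gives the time, the measured TCP pose, the force and the opening at its end, in the units of the state.
- get_obs(): the state, without advancing time (a new reading comes with each control period).
- eyes.get_image(name): name is "scene" or "side" or "wrist"; returns a dict with "img" (400x640x3 uint8, red, green, blue), "K" (3x3 intrinsics, pixels), "camera_from_world" (4x4, takes a point from world to camera coordinates). Camera axes: x right, y up, looking along -z (the intrinsics and any distortion apply to the point x, -y, -z); pixel columns grow to the right and rows downward; lengths in m; the calibration is good to about 2 mm. A picture is of the moment at which its call begins. There is no depth.
- arm.finish_job(): hands the job in, once; it reports no verdict.
The state is a dict: "t": time; "q": joint angles; "dq": joint speeds; "tau": joint torques, N m; "ee_pos": TCP position; "tcp_rot": TCP orientation; "contact_force": force on the tool from outside, world axes, zero at the start; "moment": the same for the moment, N m; "grip_width": finger opening in m.
Only numpy, scipy, OpenCV 4.12 (cv2) and the standard library are available. Lean on these libraries where they do the work, as an engineer would, in place of code of your own. Each camera call takes 0.05 s, during which the arm holds its last target. There are 200 camera calls.

TASK

The analyser's valve block on the bench has to be vented: pick up the open-mouthed steel coupler (not the squat blind plug), press it squarely onto the block's tilted nipple until the two detent balls snap in behind its lip, and go on pressing along the nipple until the coupler has pushed the spring sleeve round the nipple all the way down. Finish while still gripping the coupler and holding the sleeve fully down against its spring; do not let go. Leave the blind plug and the other things on the bench where they stand.

Things in the scene. Friction and masses are not known exactly. Their poses are not given: they have to be found in the camera images.
- coupler: Loose steel coupler, 0.15 kg, 87 mm tall, standing mouth down left or right of the block. Origin: centre of the mouth; z from mouth to grip. Knurled barrel 40 mm wide from 0 to 44 mm, then a 22 mm round grip stem to 87 mm (fingertips may bear on the shoulder at 44). In the mouth a lip 6 mm high with a 21 mm opening; behind it a 30 mm bore that ends 38 mm from the mouth. Its turn about z is free.
- nipple_root (a point): Point on the nipple's axis where it leaves the head's flat face; z points outward along the nipple, which leans 0.2 to 0.55 rad from vertical roughly to the robot's right (-y) and stays put when pressed. The nipple is an 18 mm round pin up to z 34 mm, then a cone to the tip. Detent balls at +y and -y, at z 23.5 mm, 25 mm over both. Sleeve (36 mm ring): upper face at z 16 mm free, 8 mm fully down.
- valve_block: Aluminium block fixed to the worktop, 80 (x) x 90 (y) x 30 mm high, origin at the centre of its underside, turned up to 0.4 rad. Two cheeks on it carry the stiffly clamped head with the nipple, pivot 54 mm above the worktop; the nipple leans to the block's own -y side. Three closed plugs stick out 8 mm at its -x face.
- sleeve (a joint): Travel of the spring sleeve in m: 0 free, 0.008 fully down at its stop. Spring about 1 N at 0 and 7 N at 0.008; it springs back when not pressed. The snapped balls alone leave it at about 0.003.
- detent_l (a joint): Inward travel of one detent ball in m: 0 standing out, 0.0005 to 0.0035 while the coupler's lip passes it, 0.004 at most. Springs out again.
- detent_r (a joint): The same for the opposite detent ball.
- blind_plug: Loose squat solid steel plug, not to be used: 52 mm wide foot, 24 mm stem, 56 mm tall, 0.2 kg, origin at the centre of its underside. It stands on the other side of the valve block from the coupler.
- timer: Bench timer lying on the worktop, 66 x 62 x 18 mm; leave it alone.
- marker_pen: Marker pen lying left of the valve block, pointing away from the robot, 17 x 135 x 16 mm; leave it alone.
- bottle_large: Reagent bottle standing at the back right, 52 mm wide, 92 mm tall; leave it alone.
- bottle_small: Smaller reagent bottle standing at the right, 40 mm wide, 70 mm tall; leave it alone.
- nipple_tip (a point): Centre of the nipple's 6 mm wide tip, 42 mm out along the axis from its root; same axes. Going on, the coupler's mouth reaches the balls about 28 mm from the root, rides over them with about 5 to 12 N, meets the sleeve at 16 mm, and the balls snap out behind the lip with the mouth at about 13 mm; fully down it is at 8 mm.
Mind the look-alikes: they are no part of the job. What is shaped like the coupler but yellow is not meant.

How it is judged:
By the outcome, as a careful person would: the job done as asked, in the order asked, and still so for the second after the job is handed in, while the arm keeps its last pose, push and grip.
It also fails if it takes over 45 s, if anything falls off the work surface, if the arm or the gripper's body presses on something with over 40 N, if the wrist force passes 120 N, or if a joint passes its speed limit or range.

## Working session

There is one attempt and no reset: what is moved stays moved. The work goes in short steps, Python scripts to look and compute and a shell command to move; the robot and the scene stay as the last step left them, time stands still between calls to the robot, and variables do not carry over. Pictures are saved under pics/ and viewed, about 8 in all and at most 12, crops included, and the job is handed in when it is done.

```bash
ls; mkdir -p pics
python3 - <<'E'
from station import get_obs, eyes, arm
import cv2,json,numpy as np
o=get_obs();print({k:np.round(v,3).tolist() for k,v in o.items()})
for n in("scene","side"):
    r=eyes.get_image(n);cv2.imwrite(f"pics/{n}0.png",r["img"][:,:,::-1]);np.savez(f"pics/{n}0.npz",**{k:r[k] for k in("img","K","camera_from_world")})
    print(n,r.keys(),r["K"].round(1).tolist(),r["camera_from_world"].round(3).tolist())
E
```

```text
pics
{'t': 0.0, 'q': [-0.066, 0.629, 0.038, 1.518, -0.027, 0.996, -0.02], 'dq': [-0.001, -0.002, 0.001, 0.001, -0.001, 0.001, 0.0], 'tau': [0.0, -54.973, 1.144, -18.663, -0.052, 0.024, 0.0], 'ee_pos': [0.649, 0.0, 0.205], 'tcp_rot': [-0.5, -0.5, -0.5, 0.5], 'contact_force': [0.676, -0.141, -0.733], 'moment': [0.009, -0.023, -0.012], 'grip_width': 0.094}
scene dict_keys(['img', 'K', 'camera_from_world']) [[459.7, 0.0, 314.9], [0.0, 459.7, 195.0], [0.0, 0.0, 1.0]] [[0.582, -0.813, -0.013, -0.306], [0.462, 0.317, 0.828, -0.312], [-0.669, -0.488, 0.56, -0.926], [0.0, 0.0, 0.0, 1.0]]
side dict_keys(['img', 'K', 'camera_from_world']) [[477.8, 0.0, 319.7], [0.0, 477.8, 198.9], [0.0, 0.0, 1.0]] [[0.834, -0.551, 0.014, -0.425], [0.285, 0.453, 0.845, -0.2], [-0.472, -0.701, 0.535, -1.18], [0.0, 0.0, 0.0, 1.0]]
```

View pics/scene0.png

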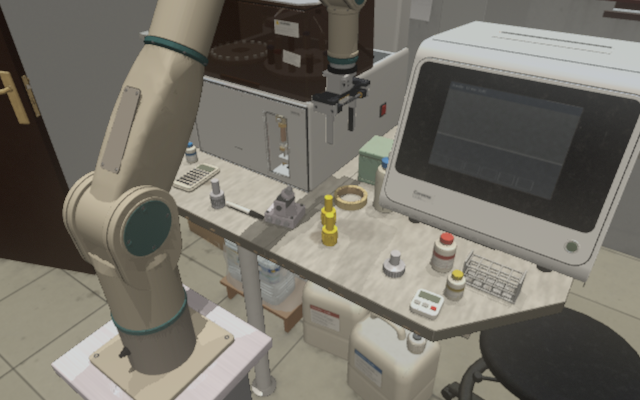

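View pics/side0.png

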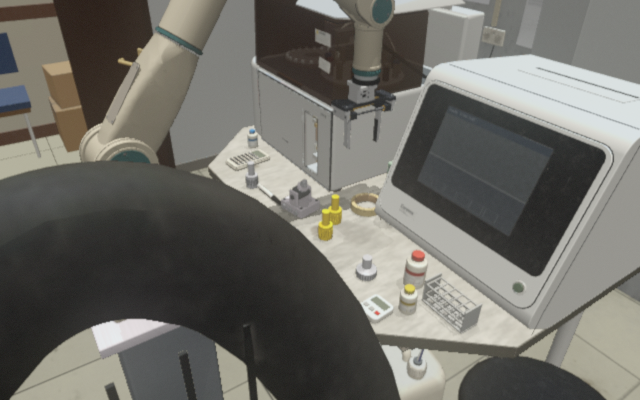

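Scene view: the steel coupler candidates are at (217,193), tall and grey, and at (395,263), squat, which is the blind plug. Two yellow look-alikes are at (329,235) and (329,207). The tall grey one left of the block fits. The block is at (286,208). I'll confirm in one enlarged crop.

Run:
```python
import cv2,numpy as np
a=cv2.imread("pics/scene0.png")[170:245,195:345];b=cv2.imread("pics/side0.png")[155:230,235:385]
f=lambda i:cv2.resize(i,None,fx=5.2,fy=3.9*4/3,interpolation=cv2.INTER_CUBIC)
cv2.imwrite("pics/crop1.png",cv2.resize(np.vstack([f(a),f(b)]),(600,600)) if 0 else np.vstack([cv2.resize(a,(600,300),interpolation=2),cv2.resize(b,(600,300),interpolation=2)]))
```

```text
(no output)
```

View pics/crop1.png

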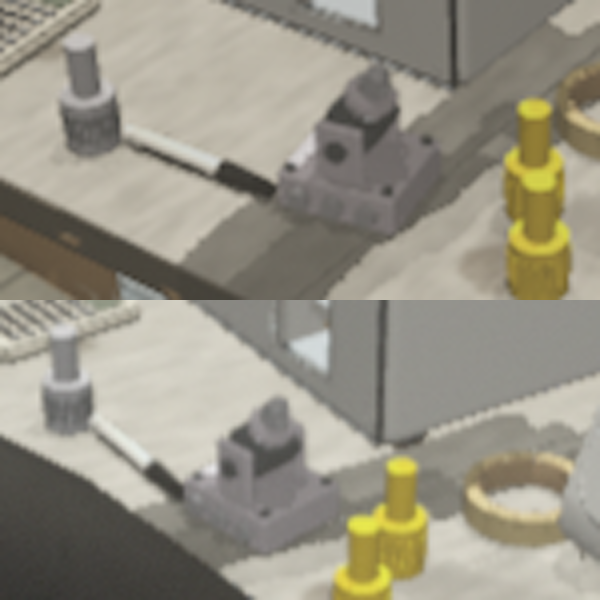

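The crop shows a steel coupler with a slim stem and knurled barrel at scene (215,190) and side (251,173). The yellow pair are decoys. The nipple leans right and back, with its tip near scene (290,188), side (303,181). I'll triangulate.

```bash
cat > h.py <<'E'
import numpy as np,cv2
from scipy.optimize import least_squares
def ray(v,p):
    K,T=v["K"],v["camera_from_world"];R=T[:3,:3]
    d=np.linalg.inv(K)@[p[0],p[1],1];d=R.T@(d*[1,-1,-1]);return -R.T@T[:3,3],d/np.linalg.norm(d)
def plane(v,p,z):
    c,d=ray(v,p);return c+d*(z-c[2])/d[2]
def tri(vs,ps):
    A=np.zeros((3,3));b=np.zeros(3);L=[]
    for v,p in zip(vs,ps):
        c,d=ray(v,p);M=np.eye(3)-np.outer(d,d);A+=M;b+=M@c;L.append((c,M))
    x=np.linalg.solve(A,b);return x.round(4),[round(float(np.linalg.norm(M@(x-c))),4) for c,M in L]
def proj(v,x):
    c=v["camera_from_world"]@np.append(x,1);p=v["K"]@(c[:3]*[1,-1,-1]);return (p[:2]/p[2]).round(1)
def load(n): return dict(np.load(f"pics/{n}.npz"))
def snap(n,f):
    from station import eyes
    r=eyes.get_image(n);v={k:r[k] for k in("img","K","camera_from_world")};cv2.imwrite(f"pics/{f}.png",v["img"][:,:,::-1]);np.savez(f"pics/{f}.npz",**v);return v
E
python3 - <<'E'
from h import *
s,d=load("scene0"),load("side0")
print("coupler top",tri((s,d),((214.9,180.3),(250.8,162.8))),plane(s,(214.9,180.3),.087))
print("shoulder",tri((s,d),((217,196.),(251.5,176))))
print("tip",tri((s,d),((290,187.5),(303,181))))
for n,p in dict(A=(265,220.5),B=(290,228.5),C=(306,206.5)).items():print(n,plane(s,p,.03).round(3))
for n,p in dict(A=(280,204.5),B=(300,216.5),C=(321,200)).items():print(n,plane(d,p,.03).round(3))
print("plug",plane(s,(395,268),.01),"pen",plane(s,(228,203),.01),plane(s,(263,217),.01), "yel",plane(s,(329,235),.03),plane(s,(329,210),.04))
E
```

```text
coupler top (array([0.4243, 0.2724, 0.085 ]), [0.0006, 0.0006]) [0.42312229 0.27076232 0.087     ]
shoulder (array([0.4219, 0.2707, 0.0359]), [0.0014, 0.0014])
tip (array([0.4806, 0.0461, 0.1129]), [0.0015, 0.0015])
A [0.416 0.085 0.03 ]
B [0.427 0.008 0.03 ]
C [0.53  0.033 0.03 ]
A [0.422 0.083 0.03 ]
B [ 0.44  -0.002  0.03 ]
C [0.539 0.039 0.03 ]
plug [ 0.46901375 -0.27666312  0.01      ] pen [0.43780102 0.24681855 0.01      ] [0.44406983 0.11825221 0.01      ] yel [ 0.462247   -0.09050662  0.03      ] [ 0.5408749  -0.03719413  0.04      ]
```

```bash
python3 -m crank '[[-3,1,1.6,0],[-3,1,1.6,0],[-3,1,1.6,0],[-3,1,1.6,0],[-3,1,1.6,0],[0,0,0,0],[0,0,0,0]]'
python3 - <<'E'
from h import *
snap("wrist","w1")
E
```

```text
t: 0.68
ee_pos: [0.4994, 0.0504, 0.2865]
tcp_rot: [0.501, 0.5, 0.5, -0.499]
contact_force: [-0.7, -1.3, 0.3]
grip_width: 0.0938
```

View pics/w1.png

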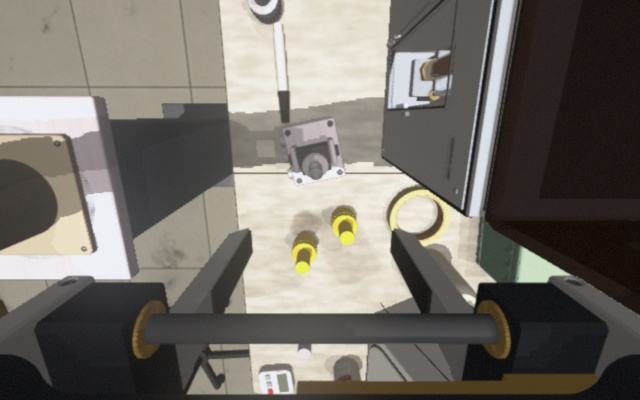

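The wrist view has +y up and +x right. The block is at (313,150), the nipple points down-image at about (316,165), the pen runs (280,25) to (284,120), and the coupler is at (265,8). I'll enlarge the block.

Run:
```python
from h import *
i=cv2.imread("pics/w1.png")[105:200,265:365]
i=cv2.resize(i,None,fx=6,fy=6,interpolation=cv2.INTER_CUBIC);cv2.imwrite("pics/c2.png",i)
```

```text
(no output)
```

View pics/c2.png

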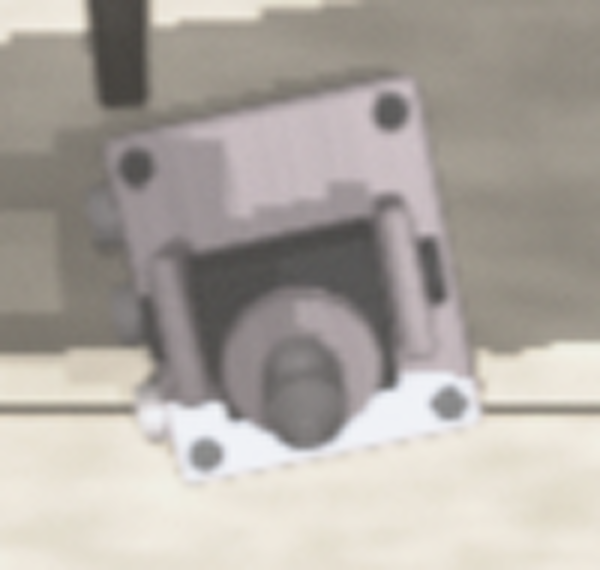

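Run:
```python
from h import *
w,s,d=load("w1"),load("scene0"),load("side0")
f=lambda x,y:(265+(x+.5)/6-.5,105+(y+.5)/6-.5)
C=[plane(w,f(*p),.03) for p in((107,145),(412,80),(480,400),(188,482))]
print(np.round(C,4));TL,TR,BR,BL=C
print("center",np.mean(C,0).round(4),"dims",[round(np.linalg.norm(a-b),4) for a,b in((TL,TR),(BL,BR),(TL,BL),(TR,BR))])
for v in(TR-TL,BR-BL):print("yaw",np.arctan2(v[1],v[0]))
for v in(TL-BL,TR-BR):print("yaw",np.arctan2(-v[0],v[1]))
print("tip3",tri((w,s,d),(f(305,418),(289.7,187.3),(303.3,180.7))),"tip sd",tri((s,d),((289.7,187.3),(303.3,180.7))))
for z in(.1,.105,.11,.115):print(z,plane(w,f(305,418),z).round(4))
print("sleeve ring top ~",[ (z,plane(w,f(302,367),z).round(4).tolist()) for z in(.08,.09)])
print("cam",ray(w,(320,200))[0].round(3), "coupler top",plane(w,(265,5),.087).round(4))
```

```text
[[0.4424 0.1125 0.03  ]
 [0.5169 0.128  0.03  ]
 [0.5354 0.0493 0.03  ]
 [0.4604 0.0276 0.03  ]]
center [0.4888 0.0793 0.03  ] dims [np.float64(0.0762), np.float64(0.0782), np.float64(0.0867), np.float64(0.0808)]
yaw 0.20515025766107692
yaw 0.2811366298840288
yaw 0.2088416712772639
yaw 0.23091655726036378
tip3 (array([0.4917, 0.0589, 0.1034]), [0.0006, 0.0023, 0.0024]) tip sd (array([0.4838, 0.0496, 0.1109]), [0.0012, 0.0012])
0.1 [0.492  0.0587 0.1   ]
0.105 [0.4921 0.0597 0.105 ]
0.11 [0.4922 0.0607 0.11  ]
0.115 [0.4923 0.0617 0.115 ]
sleeve ring top ~ [(0.08, [0.491, 0.0663, 0.08]), (0.09, [0.4912, 0.068, 0.09])]
cam [0.499 0.132 0.466] coupler top [0.4347 0.2528 0.087 ]
```

```bash
python3 -m crank '[[-1.5,3,-1,6.5],[-1.5,3,-1,6.5],[-1.5,3,-1,0],[-1.5,3,-1,0],[-1,2,0,0],[0,0,0,0],[0,0,0,0],[0,0,0,0]]'
python3 - <<'E'
from h import *
w=snap("wrist","w2");print(w["K"].round(1).tolist())
print(proj(w,(.424,.272,.087)),proj(w,(.49,.06,.11)))
E
```

```text
t: 1.4
ee_pos: [0.431, 0.1891, 0.2449]
tcp_rot: [0.553, 0.44, 0.553, -0.441]
contact_force: [0.6, 0.3, 0.1]
grip_width: 0.094
[[287.9, 0.0, 321.0], [0.0, 287.9, 198.8], [0.0, 0.0, 1.0]]
[332.1 114.3] [344.  297.1]
```

View pics/w2.png

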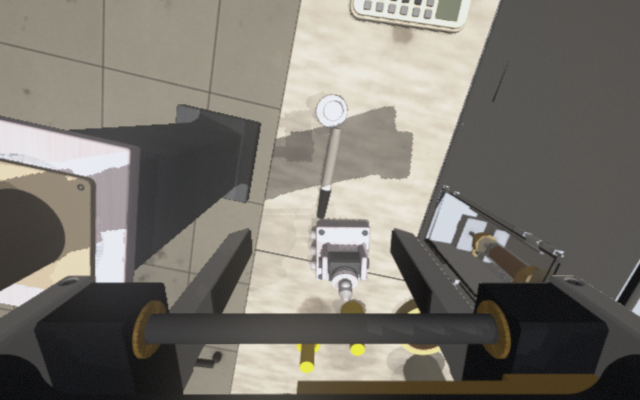

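The coupler is at (332,110), and the block at (342,245) is square to the tool, so yaw is about 13°. The nipple tip is near (346,295). I'll enlarge both.

Run:
```python
from h import *
I=cv2.imread("pics/w2.png");r=lambda i:cv2.resize(i,None,fx=6,fy=6,interpolation=cv2.INTER_CUBIC)
cv2.imwrite("pics/c3.png",np.hstack([r(I[85:135,305:360]),np.zeros((300,10,3),np.uint8),]) if 0 else np.hstack([r(I[212:308,305:380]),np.vstack([r(I[85:135,305:360]),np.zeros((276,330,3),np.uint8)])]))
```

```text
(no output)
```

View pics/c3.png

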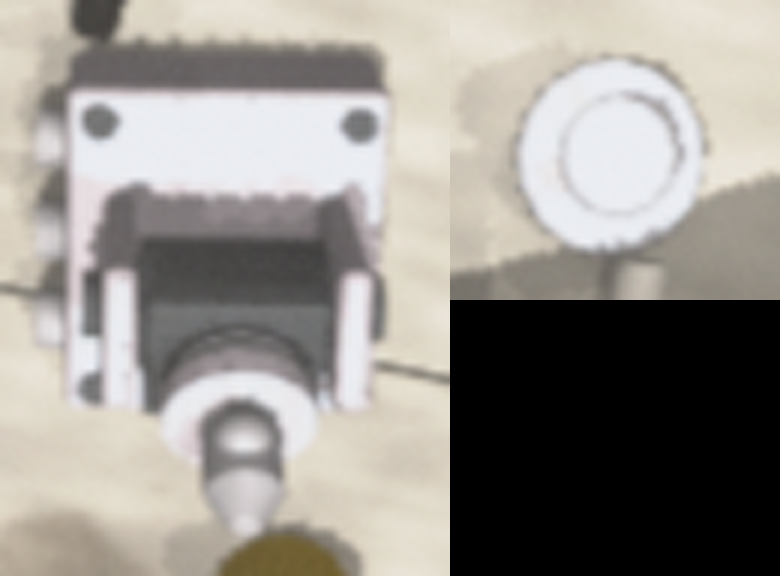

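Run:
```python
from h import *
w,w1,s,d=load("w2"),load("w1"),load("scene0"),load("side0")
f=lambda x,y:(305+(x+.5)/6-.5,212+(y+.5)/6-.5)
g=lambda x,y:(305+(x+.5)/6-.5,85+(y+.5)/6-.5)
f1=lambda x,y:(265+(x+.5)/6-.5,105+(y+.5)/6-.5)
print("coupler top",plane(w,g(171,155),.087).round(4),"shoulder",plane(w,g(162,153),.044).round(4))
TL,TR,BL=[plane(w,f(*p),.03) for p in((70,92),(388,94),(68,402))]
print(TL.round(4),TR.round(4),BL.round(4),"yaw",np.arctan2(*(TR-TL)[1::-1]),np.arctan2(-(TL-BL)[0],(TL-BL)[1]))
t2=f(243,522)
print("tip w1w2",tri((w,w1),(t2,f1(306,425))),"all",tri((w,w1,s,d),(t2,f1(306,425),(289.7,187.3),(303.3,180.7))))
print("sleeve top",tri((w,w1),(f(240,417),f1(302,367))))
yaw=.228;ex=np.array([np.cos(yaw),np.sin(yaw),0]);ey=np.array([-ex[1],ex[0],0]);
c=TL+ex*.04-ey*.045;c1=np.array([.4888,.0793,.03]);print("centre",c.round(4),c1)
for x,y in((240,417),(243,522)):
    # ray intersect the block's mid-plane (normal ex) 
    o,dd=ray(w,f(x,y));
    for cc in(c,c1):
        # intersect with z planes instead; report block coords
        print((x,y),[ (z,round(float((plane(w,f(x,y),z)-cc)@ex),4),round(float((plane(w,f(x,y),z)-cc)@ey),4)) for z in(.07,.08,.09,.1,.11)])
for x,y in((302,367),(306,425)):
    print((x,y),[ (z,round(float((plane(w1,f1(x,y),z)-c1)@ex),4),round(float((plane(w1,f1(x,y),z)-c1)@ey),4)) for z in(.07,.08,.09,.1,.11)])
```

```text
coupler top [0.4241 0.2763 0.087 ] shoulder [0.4237 0.2772 0.044 ]
[0.4407 0.1131 0.03  ] [0.5166 0.1301 0.03  ] [0.4592 0.0291 0.03  ] yaw 0.2207187384743856 0.2163025827199608
tip w1w2 (array([0.492 , 0.0591, 0.1109]), [0.0005, 0.0005]) all (array([0.4915, 0.0571, 0.1051]), [0.0023, 0.0013, 0.001, 0.0033])
sleeve top (array([0.4911, 0.067 , 0.0839]), [0.0, 0.0])
centre [0.4898 0.0783 0.03  ] [0.4888 0.0793 0.03  ]
(240, 417) [(0.07, -0.0001, -0.0201), (0.08, -0.001, -0.0138), (0.09, -0.0019, -0.0075), (0.1, -0.0028, -0.0012), (0.11, -0.0037, 0.0052)]
(240, 417) [(0.07, 0.0007, -0.0213), (0.08, -0.0002, -0.015), (0.09, -0.0011, -0.0087), (0.1, -0.002, -0.0024), (0.11, -0.003, 0.004)]
(243, 522) [(0.07, 0.0013, -0.0485), (0.08, 0.0003, -0.0414), (0.09, -0.0006, -0.0343), (0.1, -0.0016, -0.0271), (0.11, -0.0026, -0.02)]
(243, 522) [(0.07, 0.002, -0.0497), (0.08, 0.0011, -0.0426), (0.09, 0.0001, -0.0355), (0.1, -0.0008, -0.0283), (0.11, -0.0018, -0.0212)]
(302, 367) [(0.07, -0.0014, -0.0148), (0.08, -0.0008, -0.0132), (0.09, -0.0002, -0.0116), (0.1, 0.0004, -0.0099), (0.11, 0.0009, -0.0083)]
(306, 425) [(0.07, -0.0036, -0.0283), (0.08, -0.003, -0.0263), (0.09, -0.0023, -0.0243), (0.1, -0.0017, -0.0224), (0.11, -0.0011, -0.0204)]
```

```bash
python3 -m crank '[[-0.2,2.9,0,0],[-0.2,2.9,0,0],[-0.3,2.9,0,0],[0,0,-3.5,0],[0,0,-3.5,0],[0,0,-3.5,0],[0,0,-3.5,0],[0,0,-2.5,0],[0,0,-1.5,0],[0,0,-1.4,0],[0,0,0,0],[0,0,0,0]]' 9.4
python3 -m crank '[[0,0,0,0],[0,0,0,0],[0,0,0,0],[0,0,0,0],[0,0,0,0],[0,0,0,0],[0,0,0,0],[0,0,0,0],[0,0,0,0],[0,0,0,0]]' 0 12
```

```text
t: 2.45
ee_pos: [0.4237, 0.2757, 0.051]
tcp_rot: [0.553, 0.44, 0.553, -0.441]
contact_force: [-0.2, 0.1, -0.3]
grip_width: 0.0939
t: 3.28
ee_pos: [0.423, 0.277, 0.0514]
tcp_rot: [0.553, 0.44, 0.553, -0.44]
contact_force: [0.8, 0.2, -0.9]
grip_width: 0.0306
```

```bash
python3 -m crank '[[0,0,0,0],[0,0,0,0],[0,0,0,0],[0,0,0,0],[0,0,0,0],[0,0,1,0],[0,0,2,0],[0,0,2,0],[0,0,2,0],[0,0,0,0]]'
python3 - <<'E'
from h import *
w=snap("wrist","w3");o=load("w3")
E
```

```text
t: 4.12
ee_pos: [0.4249, 0.2784, 0.1251]
tcp_rot: [0.554, 0.442, 0.553, -0.438]
contact_force: [0.9, 0.3, -1.4]
grip_width: 0.0217
```

View pics/w3.png

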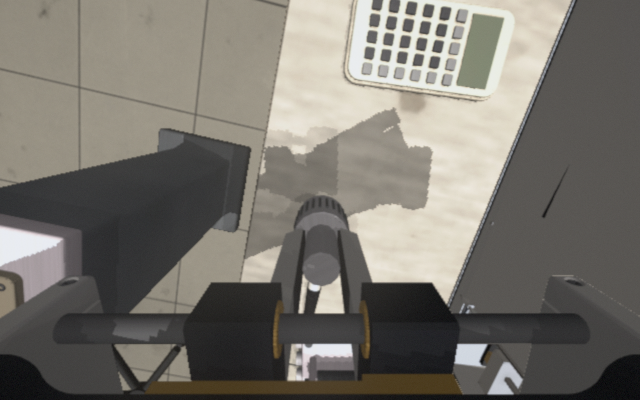

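```bash
python3 -m crank '[[1.4,-3.1,0,0],[1.4,-3.1,0,0],[1.5,-3.1,0,0],[1.5,-3.1,0,0],[0,0,-2.2,0],[0,0,-2,0],[0,0,-2,0],[0,0,0,0],[0,0,0,0]]' - 15
python3 -m crank '[[0.05,-0.22,0,0],[0.05,-0.22,0,0],[0.05,-0.22,0,0],[0.05,-0.22,0,0],[0,0,0,0]]'
python3 -m crank '[[0.05,-0.22,0,0],[0.05,-0.22,0,0],[0,0,0,0]]'
```

```text
t: 4.92
ee_pos: [0.4794, 0.1525, 0.0582]
tcp_rot: [0.553, 0.439, 0.554, -0.441]
contact_force: [-0.1, -0.0, -0.9]
grip_width: 0.0217
t: 5.33
ee_pos: [0.4837, 0.1445, 0.0603]
tcp_rot: [0.554, 0.441, 0.553, -0.44]
contact_force: [0.2, 0.7, -1.6]
grip_width: 0.0215
t: 5.58
ee_pos: [0.4846, 0.1414, 0.06]
tcp_rot: [0.553, 0.441, 0.554, -0.439]
contact_force: [-1.5, 5.4, 1.3]
grip_width: 0.022
```

```bash
python3 -m crank '[[0.05,-0.22,0,0],[0.05,-0.22,0,0],[0,0,0,0]]'
python3 -m crank '[[0.05,-0.22,0,0],[0.05,-0.22,0,0],[0,0,0,0]]'
```

```text
t: 5.83
ee_pos: [0.4857, 0.1368, 0.06]
tcp_rot: [0.554, 0.441, 0.554, -0.439]
contact_force: [-0.5, 4.6, 1.6]
grip_width: 0.0218
t: 6.08
ee_pos: [0.4868, 0.1323, 0.06]
tcp_rot: [0.554, 0.441, 0.553, -0.439]
contact_force: [-0.3, 4.9, 2.3]
grip_width: 0.0217
```

```bash
python3 -m crank '[[0.05,-0.22,0,0],[0.05,-0.22,0,0],[0.03,-0.14,0,0],[0,0,0,0]]'
python3 -m crank '[[-0.1,0.5,0,0],[-0.4,1.6,0,0],[-0.4,1.6,0,0],[0,0,3,0],[0,0,3,0],[0,0,2,0],[0,0,0,0],[0,0,0,0]]' - 40
python3 - <<'E'
from h import *
for n in("scene","side"):
    v=snap(n,n+"1")
a=cv2.imread("pics/scene1.png");b=cv2.imread("pics/side1.png");s,d=load("scene1"),load("side1")
from station import get_obs
p=np.array(get_obs()["ee_pos"]);print(p,proj(s,p),proj(d,p))
q=[proj(v,p).astype(int) for v in(s,d)]
cr=lambda i,c:cv2.resize(i[c[1]-45:c[1]+55,c[0]-30:c[0]+70],(400,400)[::1] if 0 else (390,390),interpolation=2)
print([(c[0]-30,c[1]-45) for c in q])
cv2.imwrite("pics/c4.png",np.hstack([cr(a,q[0]),cr(b,q[1])]))
E
```

```text
t: 6.42
ee_pos: [0.4881, 0.1258, 0.0599]
tcp_rot: [0.554, 0.441, 0.553, -0.439]
contact_force: [-0.4, 4.5, 2.6]
grip_width: 0.0217
t: 7.08
ee_pos: [0.4783, 0.1611, 0.1397]
tcp_rot: [0.554, 0.44, 0.553, -0.441]
contact_force: [-0.4, -0.9, -2.2]
grip_width: 0.0207
[0.47711615 0.16102282 0.13824251] [255.4 167.7] [282.1 157.4]
[(np.int64(225), np.int64(122)), (np.int64(252), np.int64(112))]
```

View pics/c4.png

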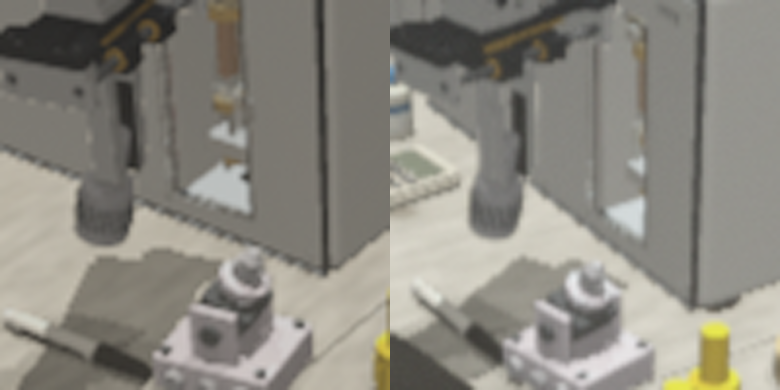

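The coupler leans in the fingers, but the nipple's image slope (about 0.4) looks steeper than the coupler's (about 0.15). I'll convert the slopes to angles.

Run:
```python
from h import *
s,d=load("scene1"),load("side1");yaw=.22
n=np.array([np.sin(yaw),-np.cos(yaw),0])
for nm,P,L in(("nipple",np.array([.491,.067,.084]),.026),("coupler",np.array([.477,.161,.09]),.07)):
  for th in(.0,.1,.2,.3,.4,.5):
    D=n*np.sin(th)+np.array([0,0,np.cos(th)]);o=[]
    for v in(s,d):
        e=proj(v,P+D*L)-proj(v,P);o.append((round(float(-e[0]/e[1]),3),e.round(1).tolist()))
    print(nm,th,o)
t=((290.6,186.1),(304.3,180.7));print("tip",tri((s,d),t),"sleeve top",tri((s,d),((225+244.5/3.9,122+277/3.9),(252+196/3.9,112+292/3.9))))
print("proj of wrist tip est",proj(s,(.492,.0591,.1109)),proj(d,(.492,.0591,.1109)),"block corner TL",proj(s,(.4415,.1128,.03)),proj(d,(.4415,.1128,.03)))
w=load("w2");w1=load("w1");f=lambda x,y:(305+(x+.5)/6-.5,212+(y+.5)/6-.5)
print("tip w2+s+d",tri((w,s,d),(f(243,522),)+t))
```

```text
nipple 0.0 [(-0.049, [-0.4, -8.1]), (0.0, [0.0, -7.6])]
nipple 0.1 [(0.051, [0.4, -7.9]), (0.082, [0.6, -7.3])]
nipple 0.2 [(0.173, [1.3, -7.5]), (0.174, [1.2, -6.9])]
nipple 0.3 [(0.306, [2.2, -7.2]), (0.281, [1.8, -6.4])]
nipple 0.4 [(0.448, [3.0, -6.7]), (0.414, [2.4, -5.8])]
nipple 0.5 [(0.613, [3.8, -6.2]), (0.577, [3.0, -5.2])]
coupler 0.0 [(-0.1, [-2.2, -21.9]), (-0.034, [-0.7, -20.5])]
coupler 0.1 [(0.005, [0.1, -21.3]), (0.046, [0.9, -19.6])]
coupler 0.2 [(0.117, [2.4, -20.5]), (0.134, [2.5, -18.6])]
coupler 0.3 [(0.241, [4.7, -19.5]), (0.237, [4.1, -17.3])]
coupler 0.4 [(0.377, [6.9, -18.3]), (0.352, [5.6, -15.9])]
coupler 0.5 [(0.542, [9.1, -16.8]), (0.49, [7.0, -14.3])]
tip (array([0.4875, 0.0496, 0.1112]), [0.0025, 0.0025]) sleeve top (array([0.4874, 0.0609, 0.0848]), [0.0026, 0.0026])
proj of wrist tip est [288.8 185.3] [304.1 178.2] block corner TL [263.3 212.3] [280.7 198.2]
tip w2+s+d (array([0.4926, 0.0555, 0.1064]), [0.0004, 0.0028, 0.0028])
```

Run:
```python
from h import *
from station import get_obs
w=snap("wrist","w4");o=get_obs();p=np.array(o["ee_pos"]);print(p.round(4))
yaw=.226;n=np.array([np.sin(yaw),-np.cos(yaw),0]);g=p+[0,0,.019]
for th in(.1,.2,.3,.4):
    D=n*np.sin(th)+np.array([0,0,np.cos(th)])
    print(th,"top",proj(w,g+D*.017),"shoulder",proj(w,g-D*.026),"mouth",proj(w,g-D*.070),"mouth+y",proj(w,g-D*.07-.02*np.cross(D,np.cross(n,D))/1 if 0 else g-D*.07+.02*(-n*np.cos(th)+np.array([0,0,np.sin(th)]))))
cv2.imwrite("pics/c5.png",cv2.resize(w["img"][170:300,250:390,::-1],None,fx=5,fy=5,interpolation=2)[:600])
```

```text
[0.477  0.1612 0.138 ]
0.1 top [321.4 270.7] shoulder [321.6 233.2] mouth [321.7 207.7] mouth+y [321.7 185.2]
0.2 top [321.4 273.1] shoulder [321.6 230. ] mouth [321.7 200.1] mouth+y [321.7 178. ]
0.3 top [321.4 275.3] shoulder [321.6 227. ] mouth [321.7 192.8] mouth+y [321.7 171.1]
0.4 top [321.4 277.2] shoulder [321.6 224.1] mouth [321.7 185.7] mouth+y [321.8 164.5]
```

View pics/c5.png

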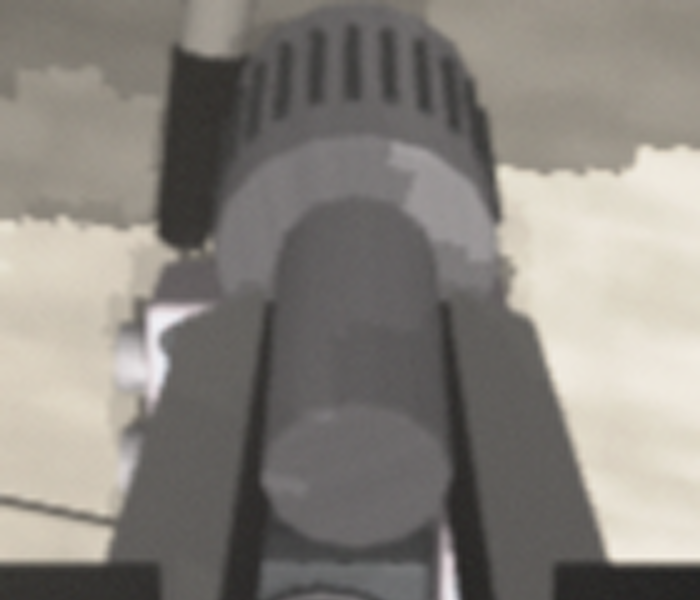

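Run:
```python
from h import *
w=load("w4");p=np.array([.477,.1612,.138]);yaw=.226;n=np.array([np.sin(yaw),-np.cos(yaw),0]);g=p+[0,0,.019];Z=np.array([0,0,1.])
def pts(x):
    th,u,e=x;D=n*np.sin(th)+Z*np.cos(th);m=-n*np.cos(th)+Z*np.sin(th);a=g+n*e-D*u  # u: slid down
    return [a+D*.018+m*.011,a+D*.018-m*.011,a-D*.025+m*.02,a-D*.069+m*.02]
obs=np.array([405,545,135,5])/5+170
r=lambda x:np.r_[[proj(w,q)[1] for q in pts(x)]-obs,[(x[1])/.01,(x[2])/.002]]
for s in(1,):
    R=least_squares(r,[.3,0,0],diff_step=1e-2,x_scale=[.1,.01,.01]);print(R.x.round(4),R.fun.round(2))
for th in(.2,.25,.3,.35,.4):
    q=least_squares(lambda y:r([th,*y]),[0.001,0.001],diff_step=.05,x_scale=[.01,.01]);print(th,q.x.round(4),q.fun.round(2))
```

```text
[0.2496 0.     0.    ] [ 9.7 10.2  7.6  4.   0.   0. ]
0.2 [ 0.0026 -0.0039] [-1.7   0.7   1.    1.4   0.26 -1.93]
0.25 [ 0.0079 -0.    ] [ 0.   -0.1   1.4  -0.3   0.79 -0.  ]
0.3 [ 0.0077 -0.    ] [ 1.6   0.1   0.3  -3.9   0.77 -0.  ]
0.35 [0.0075 0.    ] [ 3.2   0.2  -0.6  -7.5   0.75  0.  ]
0.4 [0.0063 0.0002] [ 6.7   2.1  -0.2  -9.9   0.63  0.12]
```

Run:
```python
from h import *
w=load("w4");p=np.array([.477,.1612,.138]);yaw=.226;n=np.array([np.sin(yaw),-np.cos(yaw),0]);g=p+[0,0,.019];Z=np.array([0,0,1.])
T=w["camera_from_world"];print("cam axis",-T[2,:3].round(3),"cam-tcp",(ray(w,(0,0))[0]-p).round(4))
for th,u in((.25,0),(.25,.008),(.4,0)):
    D=n*np.sin(th)+Z*np.cos(th)
    for nm,q,dia in(("top",g+D*(.018-u),22),("sh",g-D*(.025+u),40)):
        print(th,u,nm,"width px",round(287.9*dia/1000/-(T@np.append(q,1))[2],1))
# w3 quick check in upright state (TCP 0.1251, assumed): top disc row ~267, barrel far edge row ~196
w=load("w3");p=np.array([.4249,.2784,.1251]);g=p+[0,0,.019]
for u in(0,.008):print("w3",u,proj(w,g+Z*(.018-u)),proj(w,g-Z*(.025+u)-n*.02),proj(w,g-Z*(.069+u)-n*.02))
```

```text
cam axis [ 0.06  -0.275 -0.959] cam-tcp [-0.0182  0.0802  0.1791]
0.25 0 top width px 39.3
0.25 0 sh width px 58.1
0.25 0.008 top width px 37.7
0.25 0.008 sh width px 56.1
0.4 0 top width px 38.9
0.4 0 sh width px 58.7
w3 0 [322.1 269.2] [321.6 210.3] [321.2 193.4]
w3 0.008 [322.  262.1] [321.5 206.7] [321.2 190.9]
```

```bash
python3 -m crank '[[0,0,-3,0],[0,0,-3,0],[0,0,-1.2,0],[0.4,-0.8,0,0],[0.4,-0.8,0,0],[0.1,-0.5,0,0],[0,0,0,0],[0,0,0,0]]' - 20
python3 -m crank '[[0.05,-0.22,0,0],[0.05,-0.22,0,0],[0.05,-0.22,0,0],[0,0,0,0]]'
python3 -m crank '[[0.05,-0.22,0,0],[0.05,-0.22,0,0],[0,0,0,0]]'
```

```text
t: 7.9
ee_pos: [0.4882, 0.1405, 0.0683]
tcp_rot: [0.553, 0.441, 0.553, -0.44]
contact_force: [0.1, 0.3, -2.0]
grip_width: 0.0216
t: 8.23
ee_pos: [0.489, 0.1341, 0.0677]
tcp_rot: [0.553, 0.44, 0.553, -0.44]
contact_force: [-0.1, -0.5, -1.9]
grip_width: 0.0215
t: 8.48
ee_pos: [0.4899, 0.1297, 0.0675]
tcp_rot: [0.553, 0.44, 0.553, -0.44]
contact_force: [0.0, 0.7, -1.7]
grip_width: 0.0215
```

```bash
python3 -m crank '[[0.05,-0.22,0,0],[0.05,-0.22,0,0],[0,0,0,0]]'
python3 -m crank '[[0.05,-0.22,0,0],[0.05,-0.22,0,0],[0,0,0,0]]'
```

```text
t: 8.73
ee_pos: [0.4909, 0.1255, 0.0674]
tcp_rot: [0.553, 0.44, 0.553, -0.44]
contact_force: [-1.0, 0.7, -2.2]
grip_width: 0.0216
t: 8.98
ee_pos: [0.4918, 0.1221, 0.0675]
tcp_rot: [0.553, 0.44, 0.554, -0.44]
contact_force: [-1.1, 3.3, -1.6]
grip_width: 0.0219
```

```bash
python3 -m crank '[[0.05,-0.22,0,0],[0.05,-0.22,0,0],[0.04,-0.18,0,0],[0,0,0,0]]'
python3 -m crank '[[-0.1,0.5,0,0],[-0.4,1.6,0,0],[-0.4,1.6,0,0],[0,0,3,0],[0,0,3,0],[0,0,2,0],[0,0,0,0],[0,0,0,0]]' - 60
python3 - <<'E'
from h import *
from station import get_obs
w=snap("wrist","w5");o=get_obs();print(np.round(o["ee_pos"],4),o["contact_force"])
cv2.imwrite("pics/c6.png",cv2.resize(w["img"][160:300,250:390,::-1],None,fx=4,fy=4,interpolation=2)[:600])
E
```

```text
t: 9.32
ee_pos: [0.4935, 0.1146, 0.0675]
tcp_rot: [0.553, 0.44, 0.553, -0.44]
contact_force: [-0.9, 2.5, -2.9]
grip_width: 0.0215
t: 9.98
ee_pos: [0.4849, 0.1517, 0.1482]
tcp_rot: [0.554, 0.441, 0.553, -0.44]
contact_force: [-0.3, -1.0, -2.8]
grip_width: 0.0211
[0.4839 0.1515 0.1471] [ 0.04275346 -0.82524872 -1.76658083]
```

View pics/c6.png

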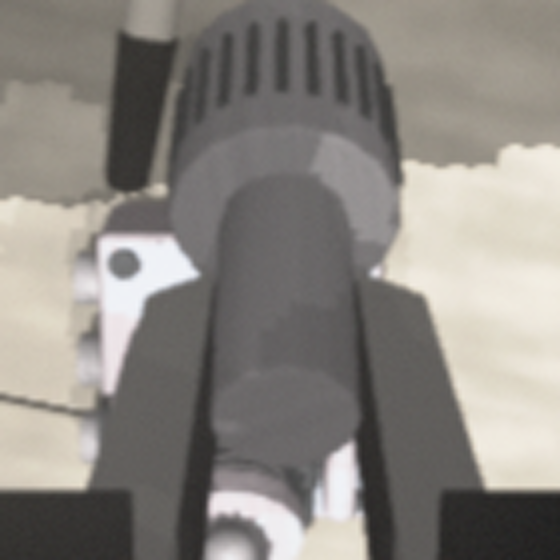

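Run:
```python
from h import *
import h
w=load("w5");p=np.array([.4839,.1515,.1471]);yaw=.226;n=np.array([np.sin(yaw),-np.cos(yaw),0]);g=p+[0,0,.019];Z=np.array([0,0,1.])
def P(v,x):
    c=v["camera_from_world"]@np.append(x,1);q=v["K"]@(c[:3]*[1,-1,-1]);return q[:2]/q[2],-c[2]
def res(x,o,w,g):
    th,u=x;D=n*np.sin(th)+Z*np.cos(th);m=-n*np.cos(th)+Z*np.sin(th);a=g-D*u
    q=[a+D*.018+m*.011,a+D*.018-m*.011,a-D*.025+m*.02,a-D*.069+m*.02]
    return np.r_[[P(w,k)[0][1] for k in q],287.9*.022/P(w,a+D*.018)[1],287.9*.04/P(w,a-D*.025)[1]]-o
o5=np.array([251.75,277,191.5,159.7,36.5,58]);o4=np.r_[np.array([405,545,135,5])/5+170,37.6,55.8]
for nm,o,w,g in(("before",o4,load("w4"),np.array([.477,.1612,.157])),("now",o5,w,g)):
    R=least_squares(res,[.3,.003],args=(o,w,g),x_scale=[.1,.01]);print(nm,R.x.round(4),R.fun.round(1))
th,u=R.x;D=n*np.sin(th)+Z*np.cos(th);print("mouth rel TCP",(Z*.019-D*(.069+u+.001)).round(4))
c=np.array([.4893,.0788,0]);ex=np.array([np.cos(.22),np.sin(.22),0]);ey=np.array([-ex[1],ex[0],0])
print("tip world",(c-.001*ex-.0225*ey+Z*.1073).round(4))
```

```text
before [0.2511 0.0082] [-0.3 -0.3  1.2 -0.5  0.   0.3]
now [0.3923 0.0095] [ 0.4 -1.3  2.  -0.5  0.5 -1.7]
mouth rel TCP [-0.0068  0.0296 -0.0545]
tip world [0.4932 0.0566 0.1073]
```

```bash
python3 -m crank '[[0,0,2.8,0],[0,0,2.5,0],[0.4,-3,0,0],[0.4,-3,0,0],[0.4,-3,0,0],[0.4,-3,0,0],[0.2,-1.3,0,0],[0,0,-1.7,0],[0,0,0,0],[0,0,0,0],[0,0,0,0]]'
python3 - <<'E'
from h import *
from station import get_obs
p=np.array(get_obs()["ee_pos"]);print(p.round(4))
C=[];
for k in("scene","side"):
    v=snap(k,k+"2");m=p+[-.0068,.0296,-.0545];c=proj(v,m).astype(int);o=(c[0]-35,c[1]-45);print(k,o,"mouth",proj(v,m),"tip",proj(v,(.4932,.0566,.1073)))
    C.append(cv2.resize(v["img"][o[1]:o[1]+80,o[0]:o[0]+80,::-1],(400,400),interpolation=2))
cv2.imwrite("pics/c7.png",np.hstack(C))
E
```

```text
t: 10.95
ee_pos: [0.5016, 0.0199, 0.1828]
tcp_rot: [0.553, 0.44, 0.554, -0.44]
contact_force: [0.0, -0.2, -1.4]
grip_width: 0.0204
[0.5016 0.0199 0.1828]
scene (np.int64(257), np.int64(135)) mouth [292.  180.3] tip [289.9 186.5]
side (np.int64(271), np.int64(129)) mouth [306.7 174.1] tip [304.9 179.5]
```

View pics/c7.png

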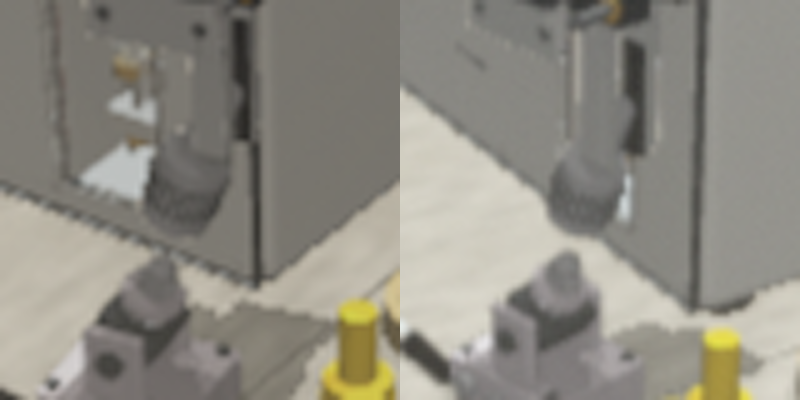

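Mouth and tip match the predicted pixels: scene mouth (292.6,178), tip (289.6,186.6); side mouth (307.6,172), tip (304.6,180.6). The coupler lies on the nipple axis about 25 mm out, so I'll advance along the axis.

```bash
python3 -m crank '[[-0.04,0.07,-0.46,0],[-0.04,0.19,-0.46,0],[-0.04,0.19,-0.46,0],[-0.04,0.19,-0.46,0],[0,0,0,0],[0,0,0,0]]'
python3 -m crank '[[-0.04,0.19,-0.46,0],[-0.02,0.1,-0.23,0],[0,0,0,0],[0,0,0,0]]'
python3 -m crank '[[-0.02,0.1,-0.23,0],[-0.02,0.1,-0.23,0],[0,0,0,0],[0,0,0,0]]'
```

```text
t: 11.55
ee_pos: [0.5003, 0.0259, 0.1647]
tcp_rot: [0.553, 0.44, 0.554, -0.44]
contact_force: [0.6, -0.2, -2.3]
grip_width: 0.0208
t: 11.88
ee_pos: [0.4999, 0.0286, 0.158]
tcp_rot: [0.553, 0.44, 0.554, -0.44]
contact_force: [-0.4, 1.1, -1.6]
grip_width: 0.0208
t: 12.22
ee_pos: [0.4995, 0.0306, 0.1534]
tcp_rot: [0.553, 0.44, 0.554, -0.44]
contact_force: [-0.6, -0.5, -1.4]
grip_width: 0.0205
```

```bash
python3 -m crank '[[-0.02,0.1,-0.23,0],[-0.02,0.1,-0.23,0],[0,0,0,0],[0,0,0,0]]'
python3 -m crank '[[-0.02,0.1,-0.23,0],[-0.02,0.1,-0.23,0],[0,0,0,0],[0,0,0,0]]'
```

```text
t: 12.55
ee_pos: [0.4996, 0.0317, 0.1489]
tcp_rot: [0.554, 0.44, 0.553, -0.44]
contact_force: [1.1, -3.1, -2.0]
grip_width: 0.0207
t: 12.88
ee_pos: [0.4989, 0.0337, 0.1441]
tcp_rot: [0.554, 0.44, 0.553, -0.441]
contact_force: [0.7, -5.1, -2.8]
grip_width: 0.0209
```

```bash
python3 -m crank '[[0.04,-0.18,-0.08,0],[0,0,0,0],[0,0,0,0]]'
python3 -m crank '[[-0.02,0.1,-0.23,0],[-0.02,0.1,-0.23,0],[0,0,0,0],[0,0,0,0]]'
```

```text
t: 13.13
ee_pos: [0.4992, 0.0328, 0.1435]
tcp_rot: [0.553, 0.44, 0.553, -0.44]
contact_force: [0.2, -3.4, -0.1]
grip_width: 0.0206
t: 13.47
ee_pos: [0.4986, 0.0351, 0.1385]
tcp_rot: [0.553, 0.44, 0.554, -0.44]
contact_force: [1.6, -3.3, -4.0]
grip_width: 0.0209
```

Run:
```python
from h import *
C=[]
for k,o in(("scene",(257,150)),("side",(271,143))):
    v=snap(k,k+"3");C.append(cv2.resize(v["img"][o[1]:o[1]+66,o[0]:o[0]+66,::-1],(400,400),interpolation=2))
w=snap("wrist","w6");C2=cv2.resize(w["img"][165:265,220:420,::-1],(400,200),interpolation=2)
a=np.hstack(C);b=np.zeros((200,800,3),np.uint8);b[:,:400]=C2
print("tip",proj(w,(.4932,.0566,.1073)),"root",proj(w,(.4907,.0727,.0686)))
cv2.imwrite("pics/c8.png",np.vstack([a,b]))
```

```text
tip [321.1 197. ] root [322.5 166.9]
```

Run:
```python
from h import *
s,d=load("scene2"),load("side2")
# side: barrel x 547..622 crop, bottom 235 -> same construction
m=tri((s,d),((257+180/5,135+211/5),(271+184/5,129+212/5)));t=tri((s,d),((257+163/5,135+256/5),(271+168/5,129+256/5)))
print("mouth",m,"tip",t);D=np.array([.085,-.38,.921]);e=m[0]-t[0];print("axial",e@D,"perp",(e-(e@D)*D).round(4))
s3,d3=load("scene3"),load("side3");p2=np.array([.5016,.0199,.1828]);p3=np.array([.4986,.0351,.1385])
for k,a,b,o in(("scene",s,s3,(257,135)),("side",d,d3,(271,129))):
    for nm,(x0,y0,x1,y1) in (("barrel",(28,28,45,47) if k=="scene" else (29,30,45,47)),("fingers",(16,0,50,24))):
        A=a["img"];B=b["img"];T=A[o[1]+y0:o[1]+y1,o[0]+x0:o[0]+x1];S=B[o[1]+y0-8:o[1]+y1+35,o[0]+x0-20:o[0]+x1+20]
        r=cv2.matchTemplate(S,T,cv2.TM_CCOEFF_NORMED);_,v,_,l=cv2.minMaxLoc(r)
        q=np.array([.495,.0495,.15]) if nm=="barrel" else p2
        print(k,nm,"moved",(l[0]-20,l[1]-8),round(v,2),"expected",proj(a,q+p3-p2)-proj(a,q))
```

```text
mouth (array([0.4979, 0.0482, 0.1368]), [0.0, 0.0]) tip (array([0.4933, 0.0578, 0.1059]), [0.0015, 0.0015])
axial 0.03249790000000001 perp [0.0018 0.0027 0.001 ]
scene barrel moved (-7, 24) 0.64 expected [-4.5 12.9]
scene fingers moved (-5, 15) 0.71 expected [-4.9 13.6]
side barrel moved (-3, 12) 0.62 expected [-3.6 11.5]
side fingers moved (-4, 13) 0.79 expected [-3.9 11.9]
```

By triangulation the mouth started 32 mm above the tip and about 3 mm to +y. So it now sits right at the balls, and the sideways force points the same way. I'll correct 1 mm more and press on.

```bash
python3 -m crank '[[0.03,-0.14,-0.06,0],[0,0,0,0],[0,0,0,0]]'
python3 -m crank '[[-0.02,0.08,-0.18,0],[-0.02,0.08,-0.18,0],[0,0,0,0],[0,0,0,0]]'
python3 -m crank '[[-0.02,0.08,-0.18,0],[-0.02,0.08,-0.18,0],[0,0,0,0],[0,0,0,0]]'
```

```text
t: 13.87
ee_pos: [0.4988, 0.0338, 0.1383]
tcp_rot: [0.553, 0.44, 0.554, -0.44]
contact_force: [0.5, -1.9, -3.4]
grip_width: 0.0208
t: 14.2
ee_pos: [0.4986, 0.0354, 0.1345]
tcp_rot: [0.553, 0.44, 0.554, -0.44]
contact_force: [2.1, -1.7, -4.7]
grip_width: 0.0208
t: 14.53
ee_pos: [0.4982, 0.0364, 0.1308]
tcp_rot: [0.553, 0.44, 0.553, -0.44]
contact_force: [2.2, -2.0, -5.5]
grip_width: 0.0208
```

```bash
cat > slip.py <<'E'
from h import *
from station import get_obs
import sys
w=snap("wrist",sys.argv[1]);a=load("w5")
for ref in("w6",):
  pass
def g(i): return cv2.Canny(cv2.cvtColor(i,cv2.COLOR_RGB2GRAY),30,80) if 0 else cv2.cvtColor(i,cv2.COLOR_RGB2GRAY)
for nm,(x0,y0,x1,y1) in dict(stemtop=(303,245,342,282),shoulder=(292,186,352,215),knurl=(292,160,352,190)).items():
    T=g(a["img"])[y0:y1,x0:x1];S=g(w["img"])[y0-25:y1+25,x0-10:x1+10]
    r=cv2.matchTemplate(S,T,cv2.TM_CCOEFF_NORMED);_,v,_,l=cv2.minMaxLoc(r);print(nm,"shift",(l[0]-10,l[1]-25),round(v,2))
o=get_obs();print(np.round(o["ee_pos"],4),np.round(o["contact_force"],1),np.round(o["moment"],2),np.round(o["tau"],1))
E
python3 slip.py w7
python3 - <<'E'
from h import *
w=load("w7");p=np.array([.498,.0364,.1308]);yaw=.226;n=np.array([np.sin(yaw),-np.cos(yaw),0]);g=p+[0,0,.019];Z=np.array([0,0,1.])
for th,u in((.39,.0095),(.39,.0045),(.39,-.003),(.3,.0095),(.48,.0095)):
    D=n*np.sin(th)+Z*np.cos(th);m=-n*np.cos(th)+Z*np.sin(th);a=g-D*u
    print(th,u,[proj(w,k)[1] for k in(a+D*.018,a-D*.025+m*.02,a-D*.069+m*.02)])
E
```

```text
stemtop shift (-1, -14) 0.48
shoulder shift (0, 0) 0.91
knurl shift (5, -24) 0.63
[0.4982 0.0364 0.1309] [ 1.5 -0.8 -6.5] [-0.67 -0.4  -0.08] [ -1.1 -46.5  -1.7 -13.3  -0.6   0.4   0. ]
0.39 0.0095 [np.float64(265.2), np.float64(193.9), np.float64(159.5)]
0.39 0.0045 [np.float64(272.2), np.float64(198.6), np.float64(162.9)]
0.39 -0.003 [np.float64(283.3), np.float64(206.0), np.float64(168.2)]
0.3 0.0095 [np.float64(264.4), np.float64(196.1), np.float64(166.3)]
0.48 0.0095 [np.float64(266.0), np.float64(192.0), np.float64(153.1)]
```

```bash
python3 -m crank '[[-0.02,0.08,-0.18,0],[0,0,0,0],[0,0,0,0]]'
python3 -m crank '[[-0.02,0.08,-0.18,0],[0,0,0,0],[0,0,0,0]]'
python3 -m crank '[[-0.02,0.08,-0.18,0],[0,0,0,0],[0,0,0,0]]'; python3 slip.py w8
```

```text
t: 14.83
ee_pos: [0.498, 0.0372, 0.1294]
tcp_rot: [0.553, 0.44, 0.553, -0.44]
contact_force: [1.2, -2.2, -3.6]
grip_width: 0.0207
t: 15.08
ee_pos: [0.498, 0.0378, 0.1278]
tcp_rot: [0.553, 0.44, 0.553, -0.44]
contact_force: [0.2, -3.2, 1.6]
grip_width: 0.0203
t: 15.33
ee_pos: [0.4979, 0.0386, 0.1259]
tcp_rot: [0.554, 0.44, 0.553, -0.44]
contact_force: [0.9, -4.6, 3.8]
grip_width: 0.0205
stemtop shift (-1, -6) 0.56
shoulder shift (0, 1) 0.91
knurl shift (5, -22) 0.61
[0.4978 0.0386 0.1259] [-0.1 -4.2  3.1] [-1.19 -0.    0.05] [ -2.3 -42.7  -2.8 -12.4  -1.   -0.4  -0. ]
```

```bash
for i in 1; do python3 -m crank '[[-0.01,0.06,-0.18,0],[0,0,0,0],[0,0,0,0]]'; done
python3 -m crank '[[-0.01,0.06,-0.18,0],[0,0,0,0],[0,0,0,0]]'
python3 -m crank '[[-0.01,0.06,-0.18,0],[0,0,0,0],[0,0,0,0]]'; python3 slip.py w9
```

```text
t: 15.63
ee_pos: [0.4979, 0.0386, 0.1246]
tcp_rot: [0.554, 0.44, 0.553, -0.44]
contact_force: [-1.0, -6.2, 9.1]
grip_width: 0.0213
t: 15.88
ee_pos: [0.4982, 0.0382, 0.124]
tcp_rot: [0.554, 0.44, 0.552, -0.441]
contact_force: [-2.9, -9.1, 21.0]
grip_width: 0.0207
t: 16.13
ee_pos: [0.4986, 0.038, 0.1236]
tcp_rot: [0.554, 0.441, 0.551, -0.441]
contact_force: [-5.3, -10.7, 32.6]
grip_width: 0.0207
stemtop shift (-1, -6) 0.53
shoulder shift (0, 0) 0.9
knurl shift (5, -23) 0.6
[0.4985 0.038  0.1236] [ -5.  -11.3  33.5] [-2.32  1.45  0.08] [ -5.3 -29.1  -5.5 -10.1  -1.9  -2.9  -0.1]
```

Hard stop reached at about 36 N axial, without slip. I'll back off a little to check for spring behaviour and ball retention, then press again.

```bash
python3 -m crank '[[0.03,-0.13,0.32,0],[0,0,0,0],[0,0,0,0],[0,0,0,0]]'
python3 -m crank '[[0.02,-0.1,0.23,0],[0,0,0,0],[0,0,0,0],[0,0,0,0]]'
python3 -m crank '[[0.02,-0.1,0.23,0],[0,0,0,0],[0,0,0,0],[0,0,0,0]]'
python3 -m crank '[[0.01,-0.06,0.14,0],[0,0,0,0],[0,0,0,0],[0,0,0,0]]'
```

```text
t: 16.52
ee_pos: [0.498, 0.0385, 0.1244]
tcp_rot: [0.554, 0.44, 0.553, -0.44]
contact_force: [-1.7, -7.2, 11.0]
grip_width: 0.0209
t: 16.85
ee_pos: [0.498, 0.0385, 0.1257]
tcp_rot: [0.553, 0.44, 0.553, -0.44]
contact_force: [0.1, -4.0, 3.2]
grip_width: 0.0213
t: 17.18
ee_pos: [0.4981, 0.0377, 0.1281]
tcp_rot: [0.553, 0.44, 0.553, -0.44]
contact_force: [1.0, -2.9, 0.9]
grip_width: 0.0207
t: 17.52
ee_pos: [0.4981, 0.0371, 0.1294]
tcp_rot: [0.553, 0.44, 0.554, -0.44]
contact_force: [0.0, -2.3, -2.3]
grip_width: 0.0205
```

```bash
python3 -m crank '[[0.01,-0.06,0.14,0],[0,0,0,0],[0,0,0,0],[0,0,0,0]]'
python3 -m crank '[[-0.02,0.08,-0.2,0],[-0.02,0.08,-0.2,0],[-0.02,0.08,-0.2,0],[0,0,0,0],[0,0,0,0]]'
python3 -m crank '[[-0.01,0.05,-0.14,0],[-0.01,0.05,-0.14,0],[0,0,0,0],[0,0,0,0],[0,0,0,0]]'; python3 slip.py w10
```

```text
t: 17.85
ee_pos: [0.4982, 0.0362, 0.131]
tcp_rot: [0.553, 0.44, 0.553, -0.44]
contact_force: [0.2, -2.3, -3.3]
grip_width: 0.0209
t: 18.27
ee_pos: [0.4979, 0.0383, 0.1252]
tcp_rot: [0.554, 0.44, 0.553, -0.44]
contact_force: [0.6, -4.0, 3.2]
grip_width: 0.0205
t: 18.68
ee_pos: [0.4983, 0.0379, 0.124]
tcp_rot: [0.554, 0.44, 0.552, -0.441]
contact_force: [-2.8, -7.5, 18.0]
grip_width: 0.021
stemtop shift (-1, -6) 0.54
shoulder shift (0, 0) 0.92
knurl shift (5, -23) 0.6
[0.4983 0.0379 0.1239] [-2.1 -7.9 18.4] [-1.74  0.62  0.03] [ -3.9 -35.8  -4.3 -11.   -1.5  -1.5  -0.1]
```

```bash
python3 -m crank '[[0,0,0,0],[0,0,0,0],[0,0,0,0],[0,0,0,0],[0,0,0,0],[0,0,0,0]]'
python3 - <<'E'
from station import arm,get_obs
print(arm.finish_job(),get_obs()["contact_force"])
E
```

```text
t: 19.23
ee_pos: [0.4983, 0.0379, 0.1239]
tcp_rot: [0.554, 0.441, 0.552, -0.441]
contact_force: [-1.5, -8.3, 18.4]
grip_width: 0.0205
the job is handed in; nothing more can be done
the job is handed in; nothing more can be done
```

I handed the job in at about 19 s with the coupler pressed onto the nipple and held against a hard stop. I take that stop to be the sleeve's end stop. The gripper was still closed on the coupler at 60 N, and I never reached for the blind plug or the other items on the bench.

**How it went:** I gripped the steel coupler, then tilted it in the fingers to about 0.39 rad by pushing it against the block's +y face. The nipple leans about 0.40 rad. I then slid the coupler along the nipple's axis and pressed until it stopped, at up to about 36 N.

**What the last checks showed:**
- **Stop:** about 5 mm of soft, spring-like travel ended in a hard stop. This fits the mouth going from about 13 mm to 8 mm from the root. The same stop came back after I backed off and pressed again.
- **Final hold:** about 21 N along the nipple, steady for the last half second. The wrist camera showed no slip of the coupler in the grip.

**What did not agree or was not confirmed:**
- **Ball ride-over:** I never saw the expected 5–12 N as the lip passed the balls; my 5 mm steps may have skipped it.
- **Ball retention:** backing off gave only a weak pull, about 1 N. That the balls snapped in is inferred mainly from how far the coupler went on.
- **Mouth position:** my estimates differed by up to about 10 mm (about 13 mm from the root by triangulation, about 3 mm from the grip model). Neither matches the 8 mm expected when fully down.
- **Final view:** I had used all 12 picture views, so I did not look at the finished fit.

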